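# Pull-test three spring clips and reject the weak one

## Robot

A 6-joint arm with a two-finger parallel gripper is mounted at the origin on a cart in front of the work surface, level with it; the furniture and walls round the work are solid. World frame = base frame: x ahead of the robot, y to its left, z up, the work surface at z = 0. Lengths are in m, angles in rad, forces in N, time in s.
With the tool pointing down it reaches from about 0.25 to 0.775 m from the base axis. Payload 4 kg.
Tool frame: the origin (TCP) lies between the finger pads; the fingertips stand 11 mm ahead of it and the grasp point (between the pads) lies 8 mm behind it; z points along the fingers, y is the line along which they close (so a half turn about z gives the same grasp; the last joint's range is limited). The gripper opens to 94 mm and grips with 3 to 60 N. Pads are 16 mm wide; open, the fingers measure 119 mm over their backs; the gripper's body (75 mm by 177 mm) begins 78 mm behind the grasp point.
Start: joints at [1.065, 0.087, 1.371, -0, 1.684, -0.103], TCP at [0.216, 0.506, 0.217] pointing down, gripper open.
Joint ranges: [-3.1, 3.1], [-0.76, 2.03], [0.27, 2.55], [-1.08, 4.22], [0.17, 2.65], [-2.57, 2.57]. Speed limits (rad/s): [2.79, 2.79, 3.14, 3.14, 3.14, 3.14].

## Interface

Orientations are given as a rotation vector (axis times angle).
In Python, from workcell import read_state, viewer, job, models gives the robot as it stands.
- The arm moves only by the shell command python3 -m inch 'ROWS' [FORCE]. ROWS is JSON, a list of rows, each an object of numbers: "dx", "dy", "dz": the shift along the tool's x, y, z in units of 30 mm (1.0 is 30 mm); "ax", "ay", "az": the turn, a rotation vector about the tool's x, y, z in units of 5 degrees (1.0 is 5 degrees); "hand": the opening, from 0 (shut) to 1 (fully open). A call has 1 to 20 rows; each row shifts and turns the commanded pose from where the row before left it, along the tool's axes as they then stand; what a row does not reach is not made up. A row lasts 1/12 s, in which the tool goes at most 41.7 mm and 7.16 degrees, less where a joint would pass 70% of its speed; a pose out of reach is approached as far as the arm can. A call is refused whole if a number of a shift passes 1 or a number of a turn 1, either way. A call with a gripper value outside its range is refused whole. The fingers move at their own pace and stop on an object; FORCE is the grip in N (left out, the last holds). Time passes only in rows, so rows that do not move let the fingers close. It gives the time, the measured TCP pose, the force, the opening and the grip force at its end, in the units of the state.
- read_state(): the state, without advancing time (a new reading comes with each control period).
- viewer.get_image(name): name is "scene" or "side" or "wrist"; returns a dict with "image" (400x640x3 uint8, red, green, blue), "fovy" (degrees; the focal length in pixels is half the picture's height over the tangent of half this angle, whatever the lens; pixels are square), "cx", "cy" (the principal point, pixels), "rvec" (rotation vector, rad) and "tvec" (3), from world to camera coordinates, as OpenCV has them. Camera axes: x right, y down, z forward; pixel columns grow to the right and rows downward; lengths in m; the calibration is good to about 2 mm. A picture is of the moment at which its call begins. There is no depth.
- job.job_done(): hands the job in; it is judged then, once.
Trained networks look in a picture, given as the dict that the camera call returned (one of the last four; its "shot" number tells which), for a name from the list of things; names that differ only in an ending like _2 or _b are one class to them, and where a whole thing is asked for, a point or a joint stands for the part that bears it (a point fixed in the world has none). Each returns a list of dicts, best first, with "p" (0 to 1); they miss things now and then, are a little off and sometimes report something else, mostly with a low value. They report only what shows in the picture. A call takes as long as a camera call.
- models.regions_of(label, picture): "pixels" (400x640 bool, what is visible of it) and "rect" ([centre column, centre row, width, height] in pixels, round what is visible of it).
- models.spot_point(label, picture): "centre" ([row, column] in pixels: a listed point, or the origin of a listed thing).
The state is a dict: "time": time; "joint_pos": joint angles; "dq": joint speeds; "joint_torque": joint torques, N m; "tool_pos": TCP position; "tcp_rot": TCP orientation; "contact_force": force on the tool from outside, world axes, zero at the start; "ft_torque": the same for the moment, N m; "opening": finger opening in m; "gripper_force": force on a finger pad.
Only numpy, scipy, OpenCV 4.12 (cv2) and the standard library are available. Lean on these libraries where they do the work, as an engineer would, in place of code of your own. Each camera call takes 0.05 s, during which the arm holds its last target. There are 200 camera calls.

## Task

One of the three spring clips in the rack has lost its grip: find it by pulling gently on the test coupon in its jaws, taking care not to draw a coupon more than a few millimetres out of a good clip. Pull the weak clip's coupon right out and leave it on the rack's front apron, then lift that clip out and set it upright in the grey tray. The two good clips stay in their pockets with their coupons gripped, and everything else stays where it is.

Things in the scene. Friction and masses are not known exactly. Their poses are not given: they have to be found in the camera images.
- rack: fixed rack: plate 185 x 270 x 8 mm on 6 mm feet. Origin: centre of the plate's underside; x from the bare front apron (x -92 to 0 mm) to the pockets, y left. Three lanes at y -90, 0, 90 mm; a pocketed clip's origin is at x 47 mm, 8 mm up. Pockets: 6 mm lips, 2 mm side play; in front two 28 mm high stops (x 3 to 9 mm) 27 mm apart: a clip cannot be dragged forward, only lifted straight up
- tray: grey open reject tray, fixed, on the right-hand bench, 120 x 110 mm, walls 30 mm high and 4 mm thick, floor about 4 mm thick. Origin: centre of its underside
- clip_a: loose spring clip, 0.17 kg, in any one of the rack's pockets: steel foot 74 x 44 x 6 mm, two grey levers, jaws toward the robot. All three look alike. Origin: centre of the foot's underside; x points away from the jaws, z up. Lift it by the steel pivot post at the origin, 14 mm diameter, bare from 30 to 56 mm up. Jaw pads at x -34 to -18 mm, 12 to 28 mm up
- clip_a_jaw: sprung left lever of clip_a, hinged on its pivot post; origin and axes as the clip. A pull on the coupon, after about 1 mm of play, meets a nearly constant sliding drag: 3 to 7 N in the one weak clip, 11 to 18 N in the two good ones
- coupon_a: loose laminate coupon, 40 g, held in clip_a, standing on the apron: dark blade 3 mm thick, its robot end a block of two pale end tabs 26 mm long (x), 10 mm thick (y), 42 mm high, to grip across y. Origin: centre of that block's underside; x along the blade to the clip. It starts at x -73 mm in the clip's frame; the blade ends 60 mm past the origin, 20 mm inside the jaws: out after a 20 mm pull
- clip_b: loose spring clip, 0.17 kg, in any one of the rack's pockets: steel foot 74 x 44 x 6 mm, two grey levers, jaws toward the robot. All three look alike. Origin: centre of the foot's underside; x points away from the jaws, z up. Lift it by the steel pivot post at the origin, 14 mm diameter, bare from 30 to 56 mm up. Jaw pads at x -34 to -18 mm, 12 to 28 mm up
- clip_b_jaw: sprung left lever of clip_b, hinged on its pivot post; origin and axes as the clip. A pull on the coupon, after about 1 mm of play, meets a nearly constant sliding drag: 3 to 7 N in the one weak clip, 11 to 18 N in the two good ones
- coupon_b: loose laminate coupon, 40 g, held in clip_b, standing on the apron: dark blade 3 mm thick, its robot end a block of two pale end tabs 26 mm long (x), 10 mm thick (y), 42 mm high, to grip across y. Origin: centre of that block's underside; x along the blade to the clip. It starts at x -73 mm in the clip's frame; the blade ends 60 mm past the origin, 20 mm inside the jaws: out after a 20 mm pull
- clip_c: loose spring clip, 0.17 kg, in any one of the rack's pockets: steel foot 74 x 44 x 6 mm, two grey levers, jaws toward the robot. All three look alike. Origin: centre of the foot's underside; x points away from the jaws, z up. Lift it by the steel pivot post at the origin, 14 mm diameter, bare from 30 to 56 mm up. Jaw pads at x -34 to -18 mm, 12 to 28 mm up
- clip_c_jaw: sprung left lever of clip_c, hinged on its pivot post; origin and axes as the clip. A pull on the coupon, after about 1 mm of play, meets a nearly constant sliding drag: 3 to 7 N in the one weak clip, 11 to 18 N in the two good ones
- coupon_c: loose laminate coupon, 40 g, held in clip_c, standing on the apron: dark blade 3 mm thick, its robot end a block of two pale end tabs 26 mm long (x), 10 mm thick (y), 42 mm high, to grip across y. Origin: centre of that block's underside; x along the blade to the clip. It starts at x -73 mm in the clip's frame; the blade ends 60 mm past the origin, 20 mm inside the jaws: out after a 20 mm pull
- spare_clip: bystander: small light blue sprung clip, 26 x 55 x 16 mm, lying on the bench to the left. Origin: centre of its underside
- marker: bystander: white marker with a green cap, 124 mm long, 14 mm high, lying on the bench left of the rack. Origin: centre of its underside
- sander: bystander: dark green sanding block 41 x 20 x 12 mm, in front of the tray. Origin: centre of its underside

How it is judged:
On the way, in this order (a step that is already met when the one before it is completed fails the run):
1. a coupon is drawn right out of its clip, which stays in its pocket (((x of coupon_a in the frame of clip_a below -0.096 m and z of clip_a in the frame of rack below 0.016 m and horizontal distance between clip_a and rack below 0.12 m) or (x of coupon_b in the frame of clip_b below -0.096 m and z of clip_b in the frame of rack below 0.016 m and horizontal distance between clip_b and rack below 0.12 m) or (x of coupon_c in the frame of clip_c below -0.096 m and z of clip_c in the frame of rack below 0.016 m and horizontal distance between clip_c and rack below 0.12 m))), for 0.1 s.
2. that clip stands in the tray (((x of clip_a in the frame of tray between -0.05 and 0.05 m and y of clip_a in the frame of tray between -0.05 and 0.05 m and z of clip_a in the frame of tray below 0.012 m and angle between clip_a's own z axis and vertical below 0.15 rad and x of coupon_a in the frame of rack below -0.04 m) or (x of clip_b in the frame of tray between -0.05 and 0.05 m and y of clip_b in the frame of tray between -0.05 and 0.05 m and z of clip_b in the frame of tray below 0.012 m and angle between clip_b's own z axis and vertical below 0.15 rad and x of coupon_b in the frame of rack below -0.04 m) or (x of clip_c in the frame of tray between -0.05 and 0.05 m and y of clip_c in the frame of tray between -0.05 and 0.05 m and z of clip_c in the frame of tray below 0.012 m and angle between clip_c's own z axis and vertical below 0.15 rad and x of coupon_c in the frame of rack below -0.04 m))), for 0.2 s.
At the end, for the whole second after the job is handed in: One clip stands upright and still in the tray (within 50 mm of its centre along each side), its coupon on the rack's front apron; the other two clips sit in their pockets, coupons drawn less than 8 mm, each jaw gripping with over 6 N, as only a good clip does (((x of clip_a in the frame of tray between -0.05 and 0.05 m and y of clip_a in the frame of tray between -0.05 and 0.05 m and z of clip_a in the frame of tray below 0.012 m and angle between clip_a's own z axis and vertical below 0.15 rad and linear speed of each of clip_a, coupon_a below 0.02 m/s and x of coupon_a in the frame of rack between -0.11 and -0.04 m and y of coupon_a in the frame of rack between -0.15 and 0.15 m and z of coupon_a in the frame of rack between 0 and 0.04 m and (x of clip_b in the frame of rack between 0.04 and 0.054 m and z of clip_b in the frame of rack below 0.014 m and angle between clip_b's own z axis and vertical below 0.12 rad and not (x of coupon_b in the frame of clip_b below -0.081 m) and contact force between clip_b_jaw and coupon_b above 6 N) and (x of clip_c in the frame of rack between 0.04 and 0.054 m and z of clip_c in the frame of rack below 0.014 m and angle between clip_c's own z axis and vertical below 0.12 rad and not (x of coupon_c in the frame of clip_c below -0.081 m) and contact force between clip_c_jaw and coupon_c above 6 N)) or (x of clip_b in the frame of tray between -0.05 and 0.05 m and y of clip_b in the frame of tray between -0.05 and 0.05 m and z of clip_b in the frame of tray below 0.012 m and angle between clip_b's own z axis and vertical below 0.15 rad and linear speed of each of clip_b, coupon_b below 0.02 m/s and x of coupon_b in the frame of rack between -0.11 and -0.04 m and y of coupon_b in the frame of rack between -0.15 and 0.15 m and z of coupon_b in the frame of rack between 0 and 0.04 m and (x of clip_a in the frame of rack between 0.04 and 0.054 m and z of clip_a in the frame of rack below 0.014 m and angle between clip_a's own z axis and vertical below 0.12 rad and not (x of coupon_a in the frame of clip_a below -0.081 m) and contact force between clip_a_jaw and coupon_a above 6 N) and (x of clip_c in the frame of rack between 0.04 and 0.054 m and z of clip_c in the frame of rack below 0.014 m and angle between clip_c's own z axis and vertical below 0.12 rad and not (x of coupon_c in the frame of clip_c below -0.081 m) and contact force between clip_c_jaw and coupon_c above 6 N)) or (x of clip_c in the frame of tray between -0.05 and 0.05 m and y of clip_c in the frame of tray between -0.05 and 0.05 m and z of clip_c in the frame of tray below 0.012 m and angle between clip_c's own z axis and vertical below 0.15 rad and linear speed of each of clip_c, coupon_c below 0.02 m/s and x of coupon_c in the frame of rack between -0.11 and -0.04 m and y of coupon_c in the frame of rack between -0.15 and 0.15 m and z of coupon_c in the frame of rack between 0 and 0.04 m and (x of clip_a in the frame of rack between 0.04 and 0.054 m and z of clip_a in the frame of rack below 0.014 m and angle between clip_a's own z axis and vertical below 0.12 rad and not (x of coupon_a in the frame of clip_a below -0.081 m) and contact force between clip_a_jaw and coupon_a above 6 N) and (x of clip_b in the frame of rack between 0.04 and 0.054 m and z of clip_b in the frame of rack below 0.014 m and angle between clip_b's own z axis and vertical below 0.12 rad and not (x of coupon_b in the frame of clip_b below -0.081 m) and contact force between clip_b_jaw and coupon_b above 6 N)))); the robot touches nothing.
It fails at once if the coupons of two clips are pulled forward by more than 10 mm (so a good clip's is) (x of each of coupon_a, coupon_b in the frame of rack below -0.036 m or x of each of coupon_a, coupon_c in the frame of rack below -0.036 m or x of each of coupon_b, coupon_c in the frame of rack below -0.036 m).
It fails at once if a bystander is moved by more than 30 mm (distance of any of spare_clip, marker, sander from where it was at the start of the episode above 0.03 m).
It also fails if it takes over 59 s, if anything falls off the work surface, if the arm or the gripper's body presses on something with over 40 N, if the wrist force passes 120 N, or if a joint passes its speed limit or range.

## Working session

There is one attempt and no reset: what is moved stays moved. The work goes in short steps, Python scripts to look and compute and a shell command to move; the robot and the scene stay as the last step left them, time stands still between calls to the robot, and variables do not carry over. Pictures are saved under pics/ and viewed, at most 10 in all, crops included, and the job is handed in when it is done.

```bash
mkdir -p pics; ls
cat > h.py <<'E'
import numpy as np, cv2
from workcell import read_state, viewer, job, models
def cam(d):
    h=d["image"].shape[0]; f=h/2/np.tan(np.radians(d["fovy"])/2)
    K=np.array([[f,0,d["cx"]],[0,f,d["cy"]],[0,0,1]])
    R=cv2.Rodrigues(np.array(d["rvec"],float))[0]; t=np.array(d["tvec"],float)
    return K,R,t
def ray(d,uv):
    K,R,t=cam(d); v=R.T@np.linalg.inv(K)@np.array([uv[0],uv[1],1.0]); return -R.T@t, v/np.linalg.norm(v)
def atz(d,uv,z):
    o,v=ray(d,uv); return o+v*(z-o[2])/v[2]
def tri(obs):
    A=np.zeros((3,3));b=np.zeros(3)
    for d,uv in obs:
        o,v=ray(d,uv);P=np.eye(3)-np.outer(v,v);A+=P;b+=P@o
    p=np.linalg.solve(A,b); return p,[float(np.linalg.norm(np.cross(p-ray(d,uv)[0],ray(d,uv)[1]))) for d,uv in obs]
def proj(d,p):
    K,R,t=cam(d); q=K@(R@np.asarray(p)+t); return q[:2]/q[2]
def save(d,n): cv2.imwrite(f"pics/{n}.png",d["image"][:,:,::-1])
E
python3 - <<'E'
from h import *
np.set_printoptions(precision=3,suppress=True)
for n in("scene","side"):
    d=viewer.get_image(n);save(d,n+"0")
    print(n,-cam(d)[1].T@cam(d)[2],d["fovy"])
    for l in("rack","tray","clip_a","coupon_a","spare_clip","marker","sander"):
        for s in models.spot_point(l,d)[:4]:
            r,c=s["centre"]; print(l,round(s["p"],2),round(c),round(r),atz(d,(c,r),0.014)) 
s=read_state();print(s)
E
```

```text
pics
scene [-0.019 -0.334  0.753] 51.750886993945635
rack 0.92 315 187 [0.531 0.047 0.014]
tray 0.79 458 269 [ 0.502 -0.327  0.014]
tray 0.71 299 159 [0.59  0.134 0.014]
tray 0.53 275 177 [0.506 0.148 0.014]
tray 0.33 357 195 [ 0.564 -0.051  0.014]
clip_a 0.92 301 159 [0.593 0.132 0.014]
clip_a 0.69 325 175 [0.578 0.048 0.014]
coupon_a 0.64 303 195 [0.495 0.056 0.014]
coupon_a 0.6 276 180 [0.499 0.141 0.014]
coupon_a 0.56 333 213 [ 0.488 -0.033  0.014]
spare_clip 0.67 262 132 [0.623 0.282 0.014]
marker 0.44 232 174 [0.456 0.245 0.014]
sander 0.56 397 311 [ 0.35  -0.262  0.014]
side [0.541 0.981 0.933] 47.00058965880524
rack 0.88 306 230 [0.534 0.059 0.014]
rack 0.53 297 204 [ 0.56  -0.048  0.014]
tray 0.72 315 154 [ 0.5   -0.306  0.014]
tray 0.37 272 298 [0.619 0.292 0.014]
clip_a 0.91 288 248 [0.583 0.13  0.014]
clip_a 0.75 295 226 [0.566 0.044 0.014]
clip_a 0.68 295 203 [ 0.565 -0.056  0.014]
coupon_a 0.73 320 206 [ 0.49  -0.038  0.014]
coupon_a 0.45 313 249 [0.515 0.134 0.014]
coupon_a 0.42 318 225 [0.501 0.042 0.014]
spare_clip 0.62 271 298 [0.623 0.294 0.014]
spare_clip 0.28 292 224 [0.575 0.034 0.014]
marker 0.4 340 286 [0.452 0.262 0.014]
{'time': 0.8, 'joint_pos': array([ 1.065,  0.087,  1.371, -0.   ,  1.684, -0.103]), 'dq': array([ 0.001, -0.   ,  0.   ,  0.   , -0.001, -0.003]), 'joint_torque': array([  0.001, -33.999, -30.257,   0.072,   0.023,  -0.   ]), 'tool_pos': array([0.216, 0.506, 0.217]), 'tcp_rot': array([0.628, 3.078, 0.   ]), 'contact_force': array([-0.211, -0.768, -0.311]), 'ft_torque': array([-0.048, -0.008, -0.002]), 'gripper_force': 0.0, 'opening': 0.09363832227125382}
```

Run:
```python
import cv2,numpy as np
a=cv2.imread("pics/scene0.png");b=cv2.imread("pics/side0.png")
c=np.vstack([cv2.resize(a[120:330,200:500],(640,448)),]); 
cv2.imwrite("pics/scene0c.png",cv2.resize(a[110:330,190:510],(800,550),interpolation=cv2.INTER_CUBIC))
cv2.imwrite("pics/side0c.png",cv2.resize(b[120:320,220:420],(600,600),interpolation=cv2.INTER_CUBIC))
```

```text
(no output)
```

View pics/scene0c.png

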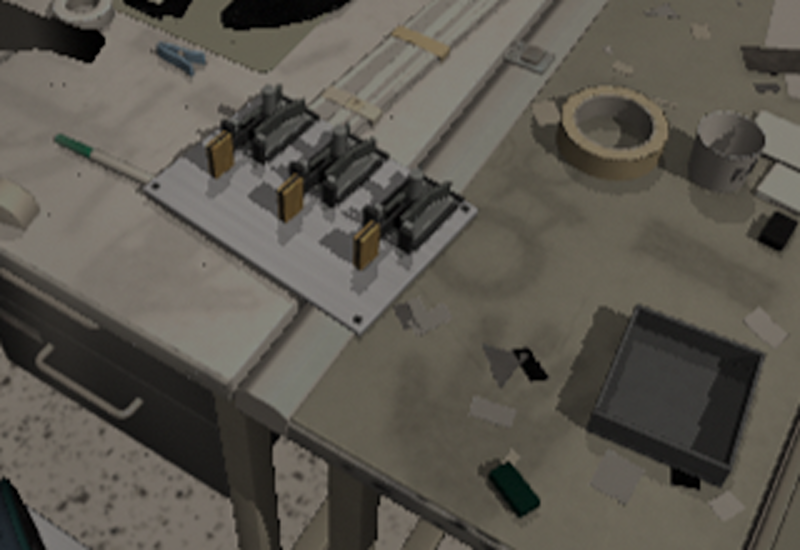

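View pics/side0c.png

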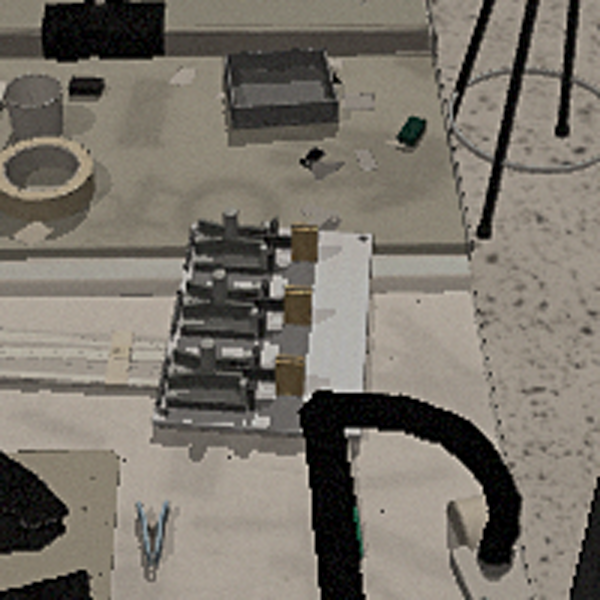

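The pictures show the rack with three pale coupons, in scene pixels near (278,172), (306,189) and (337,208). The tray is near (458,265), with the sander in front of it. The marker touches or nearly touches the rack's left edge.

Run:
```python
from h import *
np.set_printoptions(precision=4,suppress=True)
a=viewer.get_image("scene");b=viewer.get_image("side")
S=lambda x,y:(190+x/2.5,110+y/2.5)
T=lambda x,y:(220+x/3,120+y/3)
print("rack corners L,F,R scene @.014")
for p in((143,187),(358,332),(475,208)): print(atz(a,S(*p),.014))
print("side F, RL"); print(atz(b,T(373,235),.014),atz(b,T(155,428),.014)); print("tri F",tri([(a,S(358,332)),(b,T(373,235))]))
print("tray rim tri")
for p in((637,307),(764,352),(728,470),(592,415)): print("s",atz(a,S(*p),.03))
for p in((225,55),(330,52),(337,100),(230,107)): print("d",atz(b,T(*p),.03))
# coupon tops: top edge centre of the tab block
for l in("coupon_a","clip_a","tray"):
  for n,d in(("sc",a),("sd",b)):
    for r in models.regions_of(l,d)[:4]:
        if r["p"]<.3: continue
        print(l,n,round(r["p"],2),np.round(r["rect"],1),r["pixels"].sum())
# pale tab blobs by colour
for n,d in(("sc",a),("sd",b)):
    hsv=cv2.cvtColor(d["image"],cv2.COLOR_RGB2HSV)
    m=((hsv[...,0]>9)&(hsv[...,0]<22)&(hsv[...,1]>110)&(hsv[...,2]>50)).astype(np.uint8)
    k,_,st,ce=cv2.connectedComponentsWithStats(m)
    for i in range(1,k):
        if 40<st[i,4]<2000: print(n,st[i],ce[i],atz(d,ce[i],.035))
```

```text
rack corners L,F,R scene @.014
[0.4487 0.1892 0.014 ]
[ 0.4178 -0.0763  0.014 ]
[ 0.5992 -0.0948  0.014 ]
side F, RL
[ 0.4161 -0.0723  0.014 ] [0.6261 0.1805 0.014 ]
tri F (array([ 0.4171, -0.0754,  0.0125]), [0.001521507583385234, 0.0015215075833853065])
tray rim tri
s [ 0.5604 -0.2701  0.03  ]
s [ 0.5741 -0.3762  0.03  ]
s [ 0.4536 -0.3864  0.03  ]
s [ 0.4416 -0.28    0.03  ]
d [ 0.5673 -0.3775  0.03  ]
d [ 0.4442 -0.3819  0.03  ]
d [ 0.4413 -0.2852  0.03  ]
d [ 0.5613 -0.2738  0.03  ]
coupon_a sc 0.76 [278.6 173.   17.9  16.8] 193
coupon_a sc 0.74 [308.1 187.3  17.3  15.8] 171
coupon_a sc 0.55 [337.1 205.5  18.1  17.6] 202
coupon_a sd 0.63 [310.9 245.6  24.5  11.1] 172
coupon_a sd 0.59 [313.6 221.5  18.5  14.6] 159
coupon_a sd 0.45 [317.4 200.8  16.4  11.8] 137
clip_a sc 0.69 [326.  174.9  32.3  33.4] 429
clip_a sc 0.67 [356.1 191.3  28.4  33.2] 441
clip_a sc 0.64 [299.1 156.2  26.2  26.1] 410
clip_a sd 0.97 [293.9 219.6  23.1  22. ] 384
clip_a sd 0.76 [289.4 244.4  27.9  23.1] 461
clip_a sd 0.69 [294.9 199.1  24.9  24.9] 369
tray sc 0.65 [459.3 269.3  68.6  69.8] 3291
tray sd 0.85 [315.4 149.   36.9  25. ] 902
tray sd 0.73 [340.1 296.    0.9  12.7] 25
sc [58 32  6 15 58] [61.2069 38.7759] [0.6169 1.155  0.035 ]
sc [274 162   9  19 106] [278.6509 171.2736] [0.5113 0.1386 0.035 ]
sc [301 179  10  20 101] [306.6634 188.4653] [0.5018 0.0496 0.035 ]
sc [332 198  10  20 105] [337.     207.1143] [ 0.4921 -0.0397  0.035 ]
sd [317 196   8  11  50] [320.58 201.02] [ 0.4901 -0.0375  0.035 ]
sd [312 240   9  12  59] [315.8644 245.6271] [0.5092 0.1418 0.035 ]
```

View pics/side0.png

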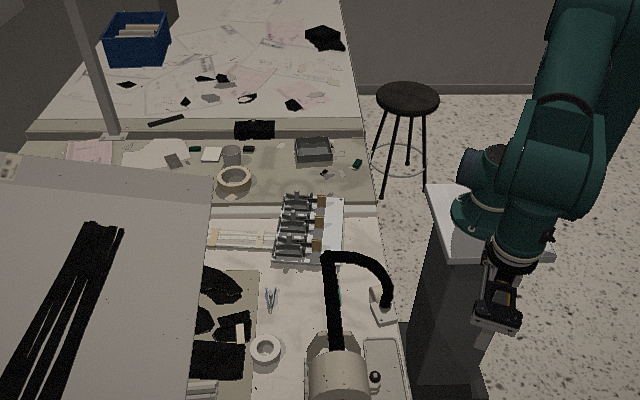

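Run:
```python
from h import *
np.set_printoptions(precision=4,suppress=True)
s=read_state(); R=cv2.Rodrigues(s["tcp_rot"])[0]
d=viewer.get_image("wrist"); K,Rc,t=cam(d)
print(d["fovy"],"cam in tool",R.T@(-Rc.T@t-s["tool_pos"]),"cam axes in tool\n",R.T@Rc.T); print(R)
psi=-0.107; yw=np.array([-np.sin(psi),np.cos(psi),0])
print("turn about tool z deg",np.degrees(np.arctan2(R[:,0]@yw*-1,R[:,1]@yw)), "shift to (.43,.05,.2) in tool", R.T@(np.array([.43,.05,.2])-s["tool_pos"])/.03)
```

```text
64.69354333687853 cam in tool [ 0.0727 -0.0004 -0.1671] cam axes in tool
 [[-0.0002 -0.9684 -0.2493]
 [ 1.     -0.0001 -0.0005]
 [ 0.0005 -0.2493  0.9684]]
[[-0.92    0.392   0.0001]
 [ 0.392   0.92    0.0001]
 [-0.      0.0001 -1.    ]]
turn about tool z deg -16.947141140074805 shift to (.43,.05,.2) in tool [-12.5324 -11.1823   0.5496]
```

View pics/scene0.png

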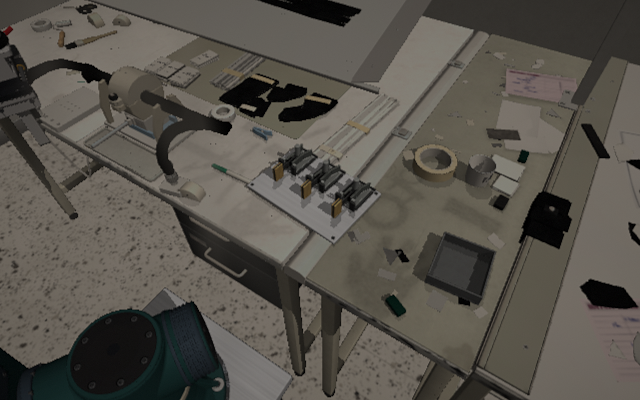

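Run:
```python
from h import *
np.set_printoptions(precision=3,suppress=True)
import pickle
a=viewer.get_image("scene");b=viewer.get_image("side")
print(tri([(a,(198,192)),(b,(384,312))]))
for z in(0,.1,.2,.3): print(z,"side nozzle",atz(b,(384,312),z)[:2],"hose bend",atz(b,(328,256),z)[:2],"hose bottom",atz(b,(338,345),z)[:2],"cap scene",atz(a,(198,192),z)[:2], "scene hose",atz(a,(225,125),z)[:2])
```

```text
(array([ 0.364,  0.307, -0.019]), [0.020863620038734983, 0.02086362003873489])
0 side nozzle [0.35  0.331] hose bend [0.476 0.148] hose bottom [0.467 0.417] cap scene [0.374 0.285] scene hose [0.602 0.401]
0.1 side nozzle [0.37  0.401] hose bend [0.483 0.237] hose bottom [0.475 0.478] cap scene [0.322 0.203] scene hose [0.519 0.303]
0.2 side nozzle [0.391 0.471] hose bend [0.49  0.327] hose bottom [0.483 0.538] cap scene [0.27  0.121] scene hose [0.437 0.206]
0.3 side nozzle [0.411 0.54 ] hose bend [0.497 0.416] hose bottom [0.491 0.599] cap scene [0.218 0.039] scene hose [0.355 0.108]
```

Run:
```python
from h import *
np.set_printoptions(precision=3,suppress=True)
a=viewer.get_image("scene");b=viewer.get_image("side")
print("nozzle",tri([(a,(186,188)),(b,(384,312))]))
print("bend",tri([(a,(228,127)),(b,(326,257))]))
print("arc",tri([(a,(165,150)),(b,(378,270))]))
```

```text
nozzle (array([ 0.359,  0.324, -0.002]), [0.010658477518106732, 0.010658477518106887])
bend (array([0.492, 0.265, 0.129]), [0.0020740785012695446, 0.002074078501269412])
arc (array([0.365, 0.319, 0.136]), [0.01128402670943923, 0.011284026709439142])
```

```bash
python3 -m inch '[{"dz":-1,"dy":-0.5,"hand":0.4},{"dz":-1,"dy":-0.9},{"dz":-1,"dy":-0.9},{"dz":-1,"dy":-0.9},{"dx":-0.95,"dy":-0.95},{"dx":-0.95,"dy":-0.95},{"dx":-0.95,"dy":-0.95},{"dx":-0.95,"dy":-0.95},{"dx":-0.95,"dy":-0.95},{"dx":-0.95,"dy":-0.95},{"dx":-0.95,"dy":-0.95},{"dx":-0.95,"dy":-0.95},{"dx":-1,"dz":0.9},{"dx":-1,"dz":0.9},{"dx":-1,"dz":0.9},{"dx":-0.9,"dz":0.9,"az":-0.4},{"az":-1},{"az":-1},{"az":-1},{}]' 40
python3 - <<'E'
from h import *
np.set_printoptions(precision=4,suppress=True)
s=read_state(); print(s["time"],s["tool_pos"],s["tcp_rot"],s["contact_force"])
w=viewer.get_image("wrist");save(w,"w1")
import pickle; pickle.dump(w,open("w1.pkl","wb"))
for l in("rack","clip_a","coupon_a"):
    for q in models.spot_point(l,w)[:4]: print(l,round(q["p"],2),q["centre"],atz(w,q["centre"][::-1],.014))
E
```

```text
1.45 [0.2156 0.506  0.2165] [0.6284 3.0781 0.0002] [-0.308  -0.3895  0.5566]invalid input at $[0]: expected keys dx, dy, dz, ax, ay, az, hand
```

View pics/w1.png

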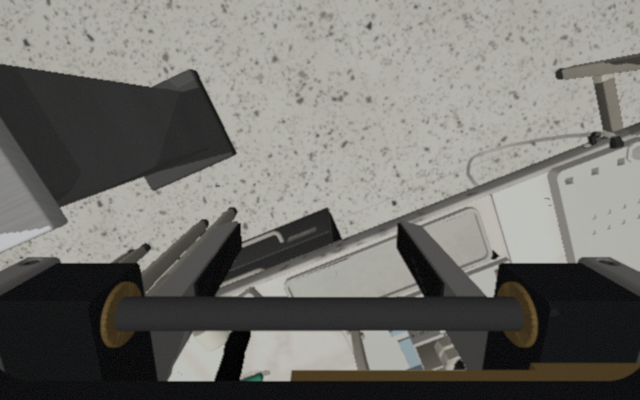

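The arm has not moved: the rows need every key. The wrist picture shows only floor and bench, with the fingers around columns 230 and 400, so I'll write the rows out in full.

```bash
python3 -m inch '[{"dx":0,"dy":-0.5,"dz":-1,"ax":0,"ay":0,"az":0,"hand":0.4},{"dx":0,"dy":-0.9,"dz":-1,"ax":0,"ay":0,"az":0,"hand":0.4},{"dx":0,"dy":-0.9,"dz":-1,"ax":0,"ay":0,"az":0,"hand":0.4},{"dx":0,"dy":-0.9,"dz":-1,"ax":0,"ay":0,"az":0,"hand":0.4},{"dx":-0.95,"dy":-0.95,"dz":0,"ax":0,"ay":0,"az":0,"hand":0.4},{"dx":-0.95,"dy":-0.95,"dz":0,"ax":0,"ay":0,"az":0,"hand":0.4},{"dx":-0.95,"dy":-0.95,"dz":0,"ax":0,"ay":0,"az":0,"hand":0.4},{"dx":-0.95,"dy":-0.95,"dz":0,"ax":0,"ay":0,"az":0,"hand":0.4},{"dx":-0.95,"dy":-0.95,"dz":0,"ax":0,"ay":0,"az":0,"hand":0.4},{"dx":-0.95,"dy":-0.95,"dz":0,"ax":0,"ay":0,"az":0,"hand":0.4},{"dx":-0.95,"dy":-0.95,"dz":0,"ax":0,"ay":0,"az":0,"hand":0.4},{"dx":-0.95,"dy":-0.95,"dz":0,"ax":0,"ay":0,"az":0,"hand":0.4},{"dx":-1,"dy":0,"dz":0.9,"ax":0,"ay":0,"az":0,"hand":0.4},{"dx":-1,"dy":0,"dz":0.9,"ax":0,"ay":0,"az":0,"hand":0.4},{"dx":-1,"dy":0,"dz":0.9,"ax":0,"ay":0,"az":0,"hand":0.4},{"dx":-0.9,"dy":0,"dz":0.9,"ax":0,"ay":0,"az":-0.4,"hand":0.4},{"dx":0,"dy":0,"dz":0,"ax":0,"ay":0,"az":-1,"hand":0.4},{"dx":0,"dy":0,"dz":0,"ax":0,"ay":0,"az":-1,"hand":0.4},{"dx":0,"dy":0,"dz":0,"ax":0,"ay":0,"az":-1,"hand":0.4},{"dx":0,"dy":0,"dz":0,"ax":0,"ay":0,"az":0,"hand":0.4}]' 40
cat > look.py <<'E'
from h import *
import sys,pickle
np.set_printoptions(precision=4,suppress=True)
n=sys.argv[1]
s=read_state(); print(round(s["time"],2),s["tool_pos"],s["tcp_rot"],s["contact_force"])
w=viewer.get_image("wrist");save(w,n);pickle.dump(w,open(n+".pkl","wb"))
for l in("clip_a","coupon_a"):
    for q in models.spot_point(l,w)[:4]: print(l,round(q["p"],2),np.round(q["centre"][::-1],1),atz(w,q["centre"][::-1],.014))
    for q in models.regions_of(l,w)[:4]: print(l,"rect",round(q["p"],2),np.round(q["rect"],1))
E
python3 look.py w2
```

```text
time: 3.32
tool_pos: [0.406, 0.0725, 0.2282]
tcp_rot: [-0.165, -3.137, -0.0]
contact_force: [0.4, 0.0, -0.1]
opening: 0.0379
gripper_force: 0.0
3.32 [0.406  0.0725 0.2282] [-0.1651 -3.1366 -0.    ] [ 0.3943  0.0285 -0.1255]
clip_a 0.94 [305.5 293. ] [0.5679 0.037  0.014 ]
clip_a 0.7 [240.8 245. ] [ 0.4893 -0.0387  0.014 ]
coupon_a 0.96 [238.7 245.5] [ 0.4897 -0.0415  0.014 ]
coupon_a 0.76 [308.  246.3] [0.5003 0.0481 0.014 ]
coupon_a 0.58 [ 54.4 162.3] [ 0.3584 -0.2462  0.014 ]
coupon_a 0.53 [377.5 242.9] [0.5051 0.1384 0.014 ]
coupon_a rect 0.8 [306.6 253.4   7.9  30.6]
coupon_a rect 0.73 [235.8 251.6  16.9  25.6]
```

View pics/w2.png

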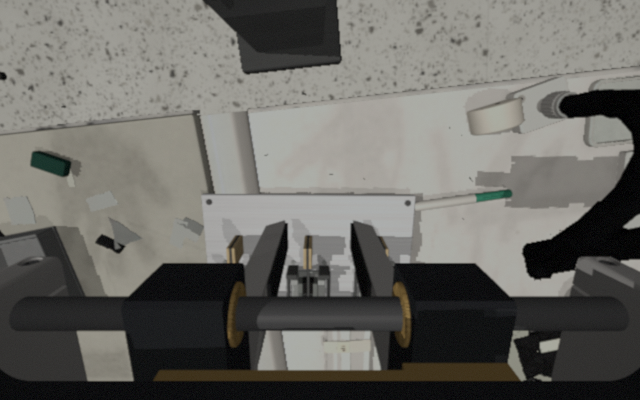

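The wrist view shows the rack's front edge level from (203,194) to (416,196), and the middle coupon between the fingers near (308,245). The tool is nearly aligned with the rack.

Run:
```python
from h import *
import pickle
np.set_printoptions(precision=4,suppress=True)
w=pickle.load(open("w2.pkl","rb")); s=read_state();R=cv2.Rodrigues(s["tcp_rot"])[0]
L=atz(w,(416.5,195.5),.014);F=atz(w,(202.5,194),.014);v=L-F
print("corners",L,F,"len",np.linalg.norm(v),"yaw",np.arctan2(-v[0],v[1]),"tool yaw",np.arctan2(-R[0,1],R[1,1]))
hsv=cv2.cvtColor(w["image"],cv2.COLOR_RGB2HSV)
m=((hsv[...,0]>9)&(hsv[...,0]<22)&(hsv[...,1]>70)&(hsv[...,2]>50)).astype(np.uint8); m[275:]=0
k,_,st,ce=cv2.connectedComponentsWithStats(m)
for i in range(1,k):
    if st[i,4]>20:
        x,y,ww,hh,_a=st[i]; print(st[i],ce[i]); top=np.where(m[y+1])[0]; top=top[(top>=x)&(top<x+ww)]; print(" top row",top.min(),top.max())
        print(" top front edge@.056",atz(w,((top.min()+top.max())/2,y),.056))
```

```text
corners [0.4466 0.1906 0.014 ] [ 0.4166 -0.0748  0.014 ] len 0.2671183864930546 yaw -0.11249526353253456 tool yaw -0.10710682370915509
[231 236  12  28 208] [236.625  250.1058]
 top row 235 241
 top front edge@.056 [ 0.4608 -0.027   0.056 ]
[304 237   3  32  59] [304.8305 253.1356]
 top row 306 306
 top front edge@.056 [0.4703 0.0506 0.056 ]
[309 237   3  32  71] [309.6479 252.3521]
 top row 309 310
 top front edge@.056 [0.4707 0.0546 0.056 ]
[380 237   8  17  27] [384.4444 246.    ]
 top row 381 381
 top front edge@.056 [0.4793 0.1364 0.056 ]
[227 239   8  25  42] [228.7857 253.2381]
 top row 233 233
 top front edge@.056 [ 0.4639 -0.0333  0.056 ]
```

Run:
```python
from h import *
import pickle
np.set_printoptions(precision=4,suppress=True)
w=pickle.load(open("w2.pkl","rb")); s=read_state();R=cv2.Rodrigues(s["tcp_rot"])[0]
print("front bottom",atz(w,(307.8,236.5),.014),"back top",atz(w,(307.8,269),.056),"right cp fb",atz(w,(237.5,236),.014))
for p in([.4995,.050,.03],[.4995+.0099,.050+.0895,.03],[.4995-.0099,.05-.0895,.03]): print(R.T@(np.array(p)-s["tool_pos"])*1000)
c=np.array([.4995,.05]);ux=np.array([np.cos(.11),-np.sin(.11)])
for z in(.014,.056):
  for k in(-.013,.013): print(z,k,proj(w,[*(c+k*ux),z]))
big=cv2.resize(w["image"][200:290,200:440],(800,300),interpolation=cv2.INTER_CUBIC);cv2.imwrite("pics/w2c.png",big[:,:,::-1])
```

```text
front bottom [0.4867 0.0494 0.014 ] back top [0.5107 0.0481 0.056 ] right cp fb [ 0.4765 -0.0408  0.014 ]
[-95.2674 -12.6975 198.8209]
[-95.5429  77.3479 198.8389]
[ -94.9919 -102.743   198.803 ]
0.014 -0.013 [309.3507 236.2356]
0.014 0.013 [309.4047 254.7579]
0.056 -0.013 [308.2985 249.96  ]
0.056 0.013 [308.3766 270.2612]
```

```bash
python3 -m inch '[{"dx":-0.8,"dy":-0.12,"dz":0.6,"ax":0,"ay":0,"az":0,"hand":0.4},{"dx":-0.8,"dy":-0.12,"dz":0.6,"ax":0,"ay":0,"az":0,"hand":0.4},{"dx":-0.8,"dy":-0.12,"dz":0.6,"ax":0,"ay":0,"az":0,"hand":0.4},{"dx":-0.8,"dy":-0.1,"dz":0.6,"ax":0,"ay":0,"az":0,"hand":0.4},{"dx":0,"dy":0,"dz":1,"ax":0,"ay":0,"az":0,"hand":0.4},{"dx":0,"dy":0,"dz":1,"ax":0,"ay":0,"az":0,"hand":0.4},{"dx":0,"dy":0,"dz":1,"ax":0,"ay":0,"az":0,"hand":0.4},{"dx":0,"dy":0,"dz":0.7,"ax":0,"ay":0,"az":0,"hand":0.4},{"dx":0,"dy":0,"dz":0.5,"ax":0,"ay":0,"az":0,"hand":0.4},{"dx":0,"dy":0,"dz":0,"ax":0,"ay":0,"az":0,"hand":0.4},{"dx":0,"dy":0,"dz":0,"ax":0,"ay":0,"az":0,"hand":0.4}]' 40
python3 - <<'E'
from h import *
import pickle
w=viewer.get_image("wrist");save(w,"w3");pickle.dump(w,open("w3.pkl","wb"))
s=read_state();R=cv2.Rodrigues(s["tcp_rot"])[0]
print(s["tool_pos"],R)
cv2.imwrite("pics/w3c.png",cv2.resize(w["image"][200:400,160:480],(800,500),interpolation=cv2.INTER_CUBIC)[:,:,::-1])
E
```

```text
time: 4.48
tool_pos: [0.4995, 0.0489, 0.0302]
tcp_rot: [-0.167, -3.136, -0.0]
contact_force: [-0.1, -0.1, 0.5]
opening: 0.0377
gripper_force: 0.0
[0.50049058 0.04890445 0.03132822] [[-9.94352487e-01  1.06123450e-01  9.71692242e-04]
 [ 1.06123559e-01  9.94352949e-01  6.19431289e-05]
 [-9.59631427e-04  1.64712744e-04 -9.99999526e-01]]
```

View pics/w3c.png

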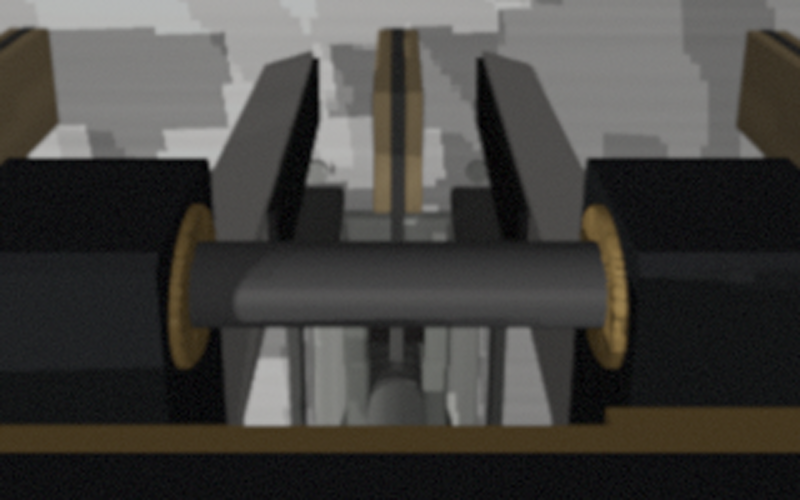

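The coupon (crop column 397) is centred between the fingers (columns 317 and 479, centre 398). I'll close and pull gently.

```bash
python3 -m inch '[{"dx":0,"dy":0,"dz":0,"ax":0,"ay":0,"az":0,"hand":0},{"dx":0,"dy":0,"dz":0,"ax":0,"ay":0,"az":0,"hand":0},{"dx":0,"dy":0,"dz":0,"ax":0,"ay":0,"az":0,"hand":0},{"dx":0,"dy":0,"dz":0,"ax":0,"ay":0,"az":0,"hand":0},{"dx":0,"dy":0,"dz":0,"ax":0,"ay":0,"az":0,"hand":0}]' 40
python3 -m inch '[{"dx":0.04,"dy":0,"dz":0,"ax":0,"ay":0,"az":0,"hand":0},{"dx":0.04,"dy":0,"dz":0,"ax":0,"ay":0,"az":0,"hand":0},{"dx":0,"dy":0,"dz":0,"ax":0,"ay":0,"az":0,"hand":0},{"dx":0,"dy":0,"dz":0,"ax":0,"ay":0,"az":0,"hand":0}]'
python3 -c "from workcell import read_state as r;s=r();print(s['tool_pos'],s['contact_force'])"
```

```text
time: 4.95
tool_pos: [0.5004, 0.0488, 0.0311]
tcp_rot: [0.167, 3.136, 0.0]
contact_force: [-0.4, 0.0, 2.2]
opening: 0.0099
gripper_force: 40.0
time: 5.28
tool_pos: [0.4993, 0.0489, 0.0312]
tcp_rot: [0.167, 3.133, 0.0]
contact_force: [5.0, 0.2, -0.7]
opening: 0.0098
gripper_force: 40.0
[0.49934712 0.04889468 0.03116397] [ 5.02681582  0.17087121 -0.67235413]
```

```bash
for i in 1; do python3 -m inch '[{"dx":0.04,"dy":0,"dz":0,"ax":0,"ay":0,"az":0,"hand":0},{"dx":0,"dy":0,"dz":0,"ax":0,"ay":0,"az":0,"hand":0},{"dx":0,"dy":0,"dz":0,"ax":0,"ay":0,"az":0,"hand":0}]' | grep -E "tool_pos|contact"; done
python3 -m inch '[{"dx":0.04,"dy":0,"dz":0,"ax":0,"ay":0,"az":0,"hand":0},{"dx":0,"dy":0,"dz":0,"ax":0,"ay":0,"az":0,"hand":0},{"dx":0,"dy":0,"dz":0,"ax":0,"ay":0,"az":0,"hand":0}]' | grep -E "tool_pos|contact"
```

```text
tool_pos: [0.4993, 0.0489, 0.0312]
contact_force: [8.5, -1.4, -3.6]
tool_pos: [0.4991, 0.0489, 0.0313]
contact_force: [10.0, -1.8, -5.3]
```

Middle clip holds at 10 N without sliding, so it is good. I'll unload, release and go to the right lane.

```bash
python3 -m inch '[{"dx":-0.08,"dy":0,"dz":0,"ax":0,"ay":0,"az":0,"hand":0},{"dx":-0.04,"dy":0,"dz":0,"ax":0,"ay":0,"az":0,"hand":0},{"dx":0,"dy":0,"dz":0,"ax":0,"ay":0,"az":0,"hand":0.4},{"dx":0,"dy":0,"dz":0,"ax":0,"ay":0,"az":0,"hand":0.4},{"dx":0,"dy":0,"dz":0,"ax":0,"ay":0,"az":0,"hand":0.4},{"dx":-0.04,"dy":0,"dz":-0.5,"ax":0,"ay":0,"az":0,"hand":0.4},{"dx":0,"dy":0,"dz":-1,"ax":0,"ay":0,"az":0,"hand":0.4},{"dx":0,"dy":-0.5,"dz":-0.7,"ax":0,"ay":0,"az":0,"hand":0.4},{"dx":0,"dy":-1,"dz":0,"ax":0,"ay":0,"az":0,"hand":0.4},{"dx":0,"dy":-1,"dz":0,"ax":0,"ay":0,"az":0,"hand":0.4},{"dx":0,"dy":-0.5,"dz":0.7,"ax":0,"ay":0,"az":0,"hand":0.4},{"dx":0,"dy":0,"dz":1,"ax":0,"ay":0,"az":0,"hand":0.4},{"dx":0,"dy":0,"dz":0.5,"ax":0,"ay":0,"az":0,"hand":0.4},{"dx":0,"dy":0,"dz":0,"ax":0,"ay":0,"az":0,"hand":0.4},{"dx":0,"dy":0,"dz":0,"ax":0,"ay":0,"az":0,"hand":0.4}]'
python3 - <<'E'
from h import *
w=viewer.get_image("wrist");save(w,"w4")
cv2.imwrite("pics/w4c.png",cv2.resize(w["image"][200:400,160:480],(800,500),interpolation=cv2.INTER_CUBIC)[:,:,::-1])
def cen(im,name):
    hsv=cv2.cvtColor(im,cv2.COLOR_RGB2HSV)
    m=((hsv[...,0]>9)&(hsv[...,0]<24)&(hsv[...,1]>60)&(hsv[...,2]>50))[205:285,295:345]
    print(name,[ (r+205,np.where(m[r])[0].min()+295,np.where(m[r])[0].max()+295) for r in range(10,80,10) if m[r].any()])
cen(cv2.imread("pics/w3.png")[:,:,::-1].copy(),"mid before")
cen(w["image"],"right")
E
```

```text
time: 7.03
tool_pos: [0.4894, -0.0405, 0.0297]
tcp_rot: [-0.167, -3.134, -0.001]
contact_force: [0.2, -0.2, 0.3]
opening: 0.0375
gripper_force: 0.0
mid before [(215, np.int64(312), np.int64(326)), (225, np.int64(311), np.int64(327)), (235, np.int64(310), np.int64(328)), (245, np.int64(310), np.int64(328)), (255, np.int64(310), np.int64(327)), (265, np.int64(310), np.int64(327)), (275, np.int64(310), np.int64(328))]
right [(215, np.int64(312), np.int64(326)), (225, np.int64(311), np.int64(327)), (235, np.int64(310), np.int64(327)), (245, np.int64(309), np.int64(328)), (255, np.int64(310), np.int64(327)), (265, np.int64(310), np.int64(327)), (275, np.int64(310), np.int64(328))]
```

Same columns as before, so the right coupon is centred too. Close and pull in the same steps.

```bash
python3 -m inch '[{"dx":0,"dy":0,"dz":0,"ax":0,"ay":0,"az":0,"hand":0},{"dx":0,"dy":0,"dz":0,"ax":0,"ay":0,"az":0,"hand":0},{"dx":0,"dy":0,"dz":0,"ax":0,"ay":0,"az":0,"hand":0},{"dx":0,"dy":0,"dz":0,"ax":0,"ay":0,"az":0,"hand":0},{"dx":0,"dy":0,"dz":0,"ax":0,"ay":0,"az":0,"hand":0}]' 40
python3 -m inch '[{"dx":0.04,"dy":0,"dz":0,"ax":0,"ay":0,"az":0,"hand":0},{"dx":0.04,"dy":0,"dz":0,"ax":0,"ay":0,"az":0,"hand":0},{"dx":0,"dy":0,"dz":0,"ax":0,"ay":0,"az":0,"hand":0},{"dx":0,"dy":0,"dz":0,"ax":0,"ay":0,"az":0,"hand":0}]'| grep -E "tool_pos|contact"
python3 -m inch '[{"dx":0.08,"dy":0,"dz":0,"ax":0,"ay":0,"az":0,"hand":0},{"dx":0,"dy":0,"dz":0,"ax":0,"ay":0,"az":0,"hand":0},{"dx":0,"dy":0,"dz":0,"ax":0,"ay":0,"az":0,"hand":0}]' | grep -E "tool_pos|contact"
```

```text
time: 7.5
tool_pos: [0.4908, -0.0406, 0.031]
tcp_rot: [0.166, 3.136, -0.0]
contact_force: [0.5, 0.4, 2.6]
opening: 0.0098
gripper_force: 40.0
tool_pos: [0.4895, -0.0406, 0.0311]
contact_force: [5.5, 0.3, -0.8]
tool_pos: [0.4866, -0.0403, 0.031]
contact_force: [4.9, 0.4, 1.6]
```

The right coupon slides at a steady 5 N (2.9 mm further with no rise), so the right clip is the weak one. I'll draw its coupon out by about 30 mm more and release it.

```bash
python3 -m inch '[{"dx":0.15,"dy":0,"dz":0,"ax":0,"ay":0,"az":0,"hand":0},{"dx":0.15,"dy":0,"dz":0,"ax":0,"ay":0,"az":0,"hand":0},{"dx":0.15,"dy":0,"dz":0,"ax":0,"ay":0,"az":0,"hand":0},{"dx":0.15,"dy":0,"dz":0,"ax":0,"ay":0,"az":0,"hand":0},{"dx":0.15,"dy":0,"dz":0,"ax":0,"ay":0,"az":0,"hand":0},{"dx":0.15,"dy":0,"dz":0,"ax":0,"ay":0,"az":0,"hand":0},{"dx":0.1,"dy":0,"dz":0,"ax":0,"ay":0,"az":0,"hand":0},{"dx":0,"dy":0,"dz":0,"ax":0,"ay":0,"az":0,"hand":0},{"dx":0,"dy":0,"dz":0,"ax":0,"ay":0,"az":0,"hand":0}]'
python3 - <<'E'
from h import *
np.set_printoptions(precision=4,suppress=True)
s=read_state();print(s["tool_pos"],s["contact_force"])
E
```

```text
time: 8.83
tool_pos: [0.4553, -0.037, 0.031]
tcp_rot: [-0.167, -3.137, 0.0]
contact_force: [0.8, -0.4, 6.3]
opening: 0.0099
gripper_force: 40.0
[ 0.4553 -0.037   0.031 ] [ 0.7995 -0.3896  6.2742]
```

```bash
python3 -m inch '[{"dx":0,"dy":0,"dz":0,"ax":0,"ay":0,"az":0,"hand":0.35},{"dx":0,"dy":0,"dz":0,"ax":0,"ay":0,"az":0,"hand":0.35},{"dx":0,"dy":0,"dz":0,"ax":0,"ay":0,"az":0,"hand":0.35},{"dx":0,"dy":0,"dz":-0.4,"ax":0,"ay":0,"az":0,"hand":0.35},{"dx":0,"dy":0,"dz":-1,"ax":0,"ay":0,"az":0,"hand":0.35},{"dx":0,"dy":0,"dz":-1,"ax":0,"ay":0,"az":0,"hand":0.35},{"dx":-0.6,"dy":0,"dz":-0.6,"ax":0,"ay":0,"az":0,"hand":0.35},{"dx":-1,"dy":0,"dz":0,"ax":0,"ay":0,"az":0,"hand":0.35},{"dx":-1,"dy":0,"dz":0,"ax":0,"ay":0,"az":0,"hand":0.35},{"dx":-1,"dy":0,"dz":0,"ax":0,"ay":0,"az":0,"hand":0.35},{"dx":0,"dy":0,"dz":0,"ax":0,"ay":0,"az":0,"hand":0.35},{"dx":0,"dy":0,"dz":0,"ax":0,"ay":0,"az":0,"hand":0.35}]'
python3 look.py w5
python3 - <<'E'
import cv2
w=cv2.imread("pics/w5.png");cv2.imwrite("pics/w5c.png",cv2.resize(w[150:350,160:480],(800,500),interpolation=cv2.INTER_CUBIC))
E
```

```text
time: 9.83
tool_pos: [0.5627, -0.0484, 0.1183]
tcp_rot: [-0.166, -3.132, -0.001]
contact_force: [-1.1, 0.3, -0.7]
opening: 0.033
gripper_force: 0.0
9.83 [ 0.5627 -0.0484  0.1183] [-0.1662 -3.1322 -0.001 ] [-1.0808  0.2959 -0.695 ]
clip_a 0.8 [321. 192.] [ 0.5581 -0.0461  0.014 ]
clip_a 0.72 [518.7 196.5] [0.5809 0.1284 0.014 ]
clip_a 0.7 [418.4 195.1] [0.5701 0.0397 0.014 ]
clip_a 0.2 [318.5 192.9] [ 0.5587 -0.0484  0.014 ]
clip_a rect 0.75 [318.   88.3  11.8 104.5]
clip_a rect 0.73 [532.8 199.6  85.3  86.2]
clip_a rect 0.69 [318.  198.3  51.2  88.5]
clip_a rect 0.61 [426.3 198.2  70.   90.7]
coupon_a 0.93 [531.4 112.5] [0.5088 0.1354 0.014 ]
coupon_a 0.79 [424.  110.8] [0.4979 0.0464 0.014 ]
coupon_a 0.56 [319.6  64.5] [ 0.4529 -0.0362  0.014 ]
coupon_a 0.45 [517.5 197.1] [0.5813 0.1273 0.014 ]
coupon_a rect 0.95 [437.6 138.8  32.7  91.3]
coupon_a rect 0.83 [318.2  88.4  15.6 110.6]
coupon_a rect 0.76 [555.3 140.9  60.2  97.2]
```

View pics/w5c.png

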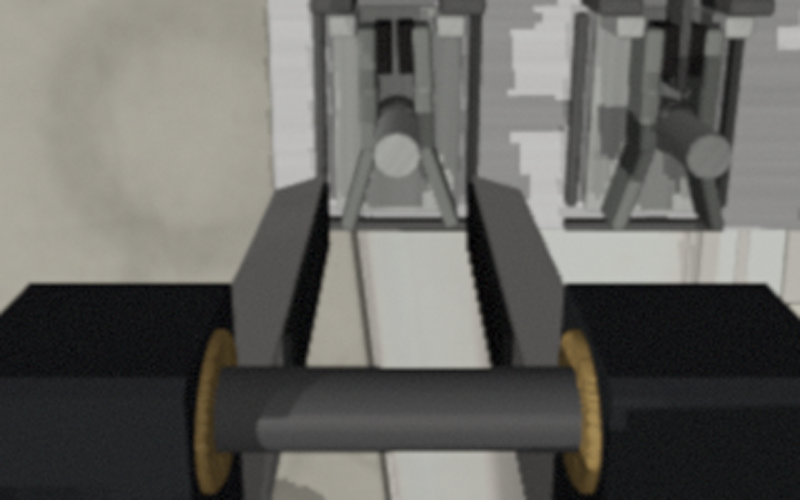

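The wrist view shows the post top at full-picture pixel (319,212), with the lever handles flaring behind it. The fingers are still ahead of it, so I need the exact offset.

Run:
```python
from h import *
import pickle
np.set_printoptions(precision=4,suppress=True)
w=pickle.load(open("w5.pkl","rb")); s=read_state();R=cv2.Rodrigues(s["tcp_rot"])[0]
g=cv2.cvtColor(w["image"],cv2.COLOR_RGB2GRAY)
for z in(.065,.07,.075):
    p=atz(w,(319.2,212),z); print(z,p,"tool shift mm",R.T@(p-s["tool_pos"])*1000)
p=atz(w,(319.2,212),.07)
for n in("scene","side"):
    d=viewer.get_image(n); uv=proj(d,p); print(n,uv); x,y=np.round(uv).astype(int)
    r=d["image"][y-25:y+25,x-25:x+25]; cv2.imwrite(f"pics/p_{n}.png",cv2.resize(r[:,:,::-1],(400,400),interpolation=cv2.INTER_CUBIC))
a=[cv2.imread(f"pics/p_{n}.png") for n in("scene","side")]
for i in a: cv2.circle(i,(200,200),4,(0,0,255),1)
cv2.imwrite("pics/pp.png",np.hstack(a))
c=np.array([.4995-.0099,.05-.0895]);print("expected post",c+.073*np.array([.994,-.11]))
```

```text
0.065 [ 0.5604 -0.048   0.065 ] tool shift mm [ 1.7083  0.0236 55.5761]
0.07 [ 0.5588 -0.0479  0.07  ] tool shift mm [ 3.2887  0.0161 50.5769]
0.075 [ 0.5573 -0.0477  0.075 ] tool shift mm [ 4.8692  0.0087 45.5777]
scene [355.8491 179.7373]
side [297.0732 189.9643]
expected post [ 0.5622 -0.0475]
```

View pics/pp.png

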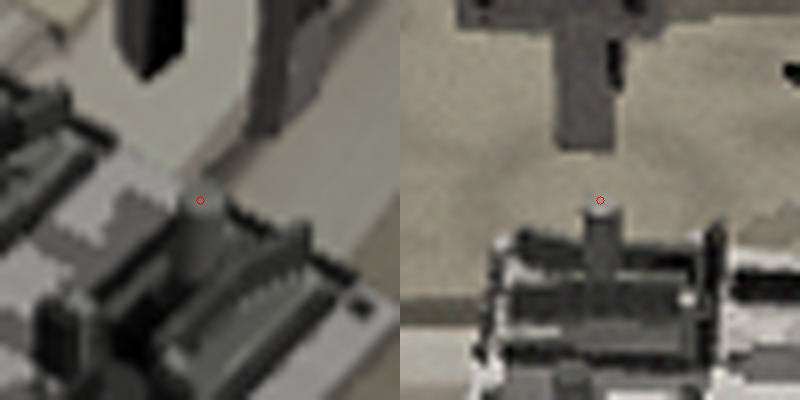

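The z = 0.070 point falls on the post top in both fixed views, and the fingers sit about 4 mm too far back. So I shift +3 mm in dx, descend 61 mm and grip.

```bash
python3 -m inch '[{"dx":0.1,"dy":0,"dz":0.4,"ax":0,"ay":0,"az":0,"hand":0.35},{"dx":0,"dy":0,"dz":0.7,"ax":0,"ay":0,"az":0,"hand":0.35},{"dx":0,"dy":0,"dz":0.6,"ax":0,"ay":0,"az":0,"hand":0.35},{"dx":0,"dy":0,"dz":0.35,"ax":0,"ay":0,"az":0,"hand":0.35},{"dx":0,"dy":0,"dz":0,"ax":0,"ay":0,"az":0,"hand":0.35},{"dx":0,"dy":0,"dz":0,"ax":0,"ay":0,"az":0,"hand":0.35}]'
python3 -m inch '[{"dx":0,"dy":0,"dz":0,"ax":0,"ay":0,"az":0,"hand":0},{"dx":0,"dy":0,"dz":0,"ax":0,"ay":0,"az":0,"hand":0},{"dx":0,"dy":0,"dz":0,"ax":0,"ay":0,"az":0,"hand":0},{"dx":0,"dy":0,"dz":0,"ax":0,"ay":0,"az":0,"hand":0},{"dx":0,"dy":0,"dz":0,"ax":0,"ay":0,"az":0,"hand":0}]' 45
```

```text
time: 10.68
tool_pos: [0.5595, -0.048, 0.0583]
tcp_rot: [-0.167, -3.135, -0.0]
contact_force: [0.4, -0.0, 0.2]
opening: 0.0328
gripper_force: 0.0
time: 11.1
tool_pos: [0.5611, -0.0483, 0.0602]
tcp_rot: [0.166, 3.135, -0.0]
contact_force: [-0.0, -0.0, 3.0]
opening: 0.0128
gripper_force: 45.0
```

```bash
python3 -m inch '[{"dx":0,"dy":0,"dz":-0.2,"ax":0,"ay":0,"az":0,"hand":0},{"dx":0,"dy":0,"dz":-0.4,"ax":0,"ay":0,"az":0,"hand":0},{"dx":0,"dy":0,"dz":-0.6,"ax":0,"ay":0,"az":0,"hand":0},{"dx":0,"dy":0,"dz":-0.6,"ax":0,"ay":0,"az":0,"hand":0},{"dx":0,"dy":0,"dz":-0.6,"ax":0,"ay":0,"az":0,"hand":0},{"dx":0,"dy":0,"dz":-0.6,"ax":0,"ay":0,"az":0,"hand":0},{"dx":0,"dy":0,"dz":0,"ax":0,"ay":0,"az":0,"hand":0},{"dx":0,"dy":0,"dz":0,"ax":0,"ay":0,"az":0,"hand":0}]'
python3 - <<'E'
from h import *
np.set_printoptions(precision=4,suppress=True)
s=read_state();R=cv2.Rodrigues(s["tcp_rot"])[0]; print(s["tool_pos"],R,s["ft_torque"])
for n in("scene","side","wrist"):
    d=viewer.get_image(n);save(d,n+"6")
    for l in("clip_a","tray","coupon_a"):
        print(n,l,[(round(q["p"],2),np.round(q["centre"][::-1]),atz(d,q["centre"][::-1],.094 if l=="clip_a" else .01)) for q in models.spot_point(l,d)[:4] if q["p"]>.3])
print("tray shift", R.T@(np.array([.5055,-.329,.1])-s["tool_pos"])/.03)
E
```

```text
time: 11.77
tool_pos: [0.5606, -0.0482, 0.1504]
tcp_rot: [0.166, 3.135, -0.0]
contact_force: [-0.5, -0.3, -2.6]
opening: 0.0132
gripper_force: 45.0
[ 0.5606 -0.0482  0.1504] [[-0.9944  0.1058  0.002 ]
 [ 0.1058  0.9944 -0.0003]
 [-0.002  -0.0001 -1.    ]] [ 0.0468 -0.0236  0.0317]
scene clip_a [(0.93, array([302., 159.]), array([0.528 , 0.0783, 0.094 ])), (0.75, array([359., 170.]), array([ 0.5672, -0.0496,  0.094 ])), (0.66, array([326., 176.]), array([0.5117, 0.003 , 0.094 ]))]
scene tray [(0.81, array([461., 269.]), array([ 0.508 , -0.3312,  0.01  ]))]
scene coupon_a [(0.62, array([303., 194.]), array([0.5004, 0.0603, 0.01  ])), (0.57, array([277., 178.]), array([0.5073, 0.1439, 0.01  ])), (0.53, array([327., 224.]), array([ 0.457 , -0.0355,  0.01  ])), (0.47, array([462., 270.]), array([ 0.5076, -0.3333,  0.01  ]))]
side clip_a [(0.96, array([289., 249.]), array([0.5789, 0.2078, 0.094 ])), (0.8, array([293., 225.]), array([0.5682, 0.1236, 0.094 ])), (0.65, array([297., 183.]), array([ 0.5592, -0.0501,  0.094 ])), (0.47, array([291., 245.]), array([0.5734, 0.1938, 0.094 ]))]
side tray [(0.7, array([314., 152.]), array([ 0.501 , -0.3198,  0.01  ]))]
side coupon_a [(0.62, array([319., 227.]), array([0.4981, 0.0445, 0.01  ])), (0.55, array([332., 206.]), array([ 0.4556, -0.0413,  0.01  ])), (0.5, array([314., 253.]), array([0.5141, 0.1453, 0.01  ]))]
wrist clip_a [(0.82, array([410., 190.]), array([0.5481, 0.0187, 0.094 ])), (0.72, array([498., 191.]), array([0.5557, 0.0825, 0.094 ])), (0.57, array([323., 215.]), array([ 0.5603, -0.0454,  0.094 ]))]
wrist tray [(0.59, array([ 32., 164.]), array([ 0.5058, -0.3241,  0.01  ]))]
wrist coupon_a [(0.87, array([412., 113.]), array([0.4975, 0.0466, 0.01  ])), (0.78, array([512., 117.]), array([0.5109, 0.1395, 0.01  ])), (0.67, array([320.,  74.]), array([ 0.4536, -0.0357,  0.01  ]))]
tray shift [ 0.839  -9.5029  1.6798]
```

```bash
python3 -m inch '[{"dx":0,"dy":-0.4,"dz":0,"ax":0,"ay":0,"az":0,"hand":0},{"dx":0.08,"dy":-0.8,"dz":0,"ax":0,"ay":0,"az":0,"hand":0},{"dx":0.08,"dy":-0.8,"dz":0,"ax":0,"ay":0,"az":0,"hand":0},{"dx":0.08,"dy":-0.8,"dz":0,"ax":0,"ay":0,"az":0,"hand":0},{"dx":0.08,"dy":-0.8,"dz":0,"ax":0,"ay":0,"az":0,"hand":0},{"dx":0.08,"dy":-0.8,"dz":0,"ax":0,"ay":0,"az":0,"hand":0},{"dx":0.08,"dy":-0.8,"dz":0,"ax":0,"ay":0,"az":0,"hand":0},{"dx":0.08,"dy":-0.8,"dz":0,"ax":0,"ay":0,"az":0,"hand":0},{"dx":0.08,"dy":-0.8,"dz":0,"ax":0,"ay":0,"az":0,"hand":0},{"dx":0.08,"dy":-0.8,"dz":0,"ax":0,"ay":0,"az":0,"hand":0},{"dx":0.08,"dy":-0.8,"dz":0,"ax":0,"ay":0,"az":0,"hand":0},{"dx":0.08,"dy":-0.8,"dz":0,"ax":0,"ay":0,"az":0,"hand":0},{"dx":0,"dy":-0.3,"dz":0,"ax":0,"ay":0,"az":0,"hand":0},{"dx":0,"dy":0,"dz":0,"ax":0,"ay":0,"az":-0.6,"hand":0},{"dx":0,"dy":0,"dz":0,"ax":0,"ay":0,"az":-0.9,"hand":0},{"dx":0,"dy":0,"dz":0,"ax":0,"ay":0,"az":-0.6,"hand":0},{"dx":0,"dy":0,"dz":0,"ax":0,"ay":0,"az":0,"hand":0},{"dx":0,"dy":0,"dz":0,"ax":0,"ay":0,"az":0,"hand":0}]'
python3 - <<'E'
from h import *
np.set_printoptions(precision=4,suppress=True)
s=read_state();R=cv2.Rodrigues(s["tcp_rot"])[0]; print(s["tool_pos"],R,s["contact_force"])
d=viewer.get_image("wrist");save(d,"w7")
K,Rc,t=cam(d); im=d["image"].copy()
print([(round(q["p"],2),np.round(q["centre"][::-1]),atz(d,q["centre"][::-1],.004)) for q in models.spot_point("tray",d)[:2]])
cv2.imwrite("pics/w7c.png",cv2.resize(im[60:360,80:560],(800,500),interpolation=cv2.INTER_CUBIC)[:,:,::-1])
E
```

```text
time: 13.87
tool_pos: [0.5038, -0.3286, 0.1489]
tcp_rot: [-0.119, 3.139, 0.001]
contact_force: [0.5, 0.5, -1.8]
opening: 0.0132
gripper_force: 45.0
[ 0.5038 -0.3286  0.1489] [[-0.9971 -0.0759  0.    ]
 [-0.0759  0.9971  0.0004]
 [-0.      0.0004 -1.    ]] [ 0.4803  0.5481 -1.7882]
[]
```

View pics/w7c.png

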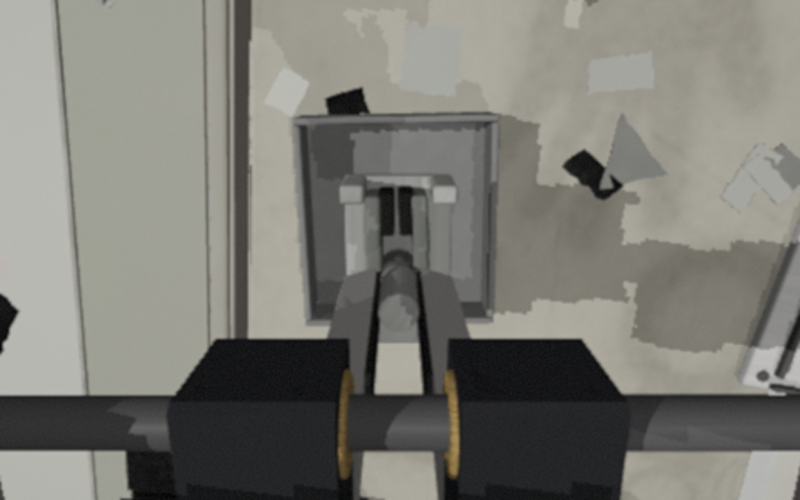

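The wrist view shows the tray rim at crop rows 118–320 and columns 300–495. The clip is upright, parallel to the tray and centred in columns at 398.

Run:
```python
from h import *
s=read_state();R=cv2.Rodrigues(s["tcp_rot"])[0];d=viewer.get_image("wrist")
n=atz(d,(318.8,60+117*.6),.03);f=atz(d,(318.8,60+321*.6),.03);c=(n+f)/2
print(n,f,np.linalg.norm(f-n)); print("shift units",R.T@(c-s["tool_pos"])/.03)
```

```text
[ 0.44676604 -0.33299922  0.03      ] [ 0.5645736  -0.32399417  0.03      ] 0.11815122240882907
shift units [-0.05862084 -0.00420707  3.96640565]
```

```bash
python3 -m inch '[{"dx":-0.06,"dy":0,"dz":0.4,"ax":0,"ay":0,"az":0,"hand":0},{"dx":0,"dy":0,"dz":0.6,"ax":0,"ay":0,"az":0,"hand":0},{"dx":0,"dy":0,"dz":0.6,"ax":0,"ay":0,"az":0,"hand":0},{"dx":0,"dy":0,"dz":0.6,"ax":0,"ay":0,"az":0,"hand":0},{"dx":0,"dy":0,"dz":0.5,"ax":0,"ay":0,"az":0,"hand":0},{"dx":0,"dy":0,"dz":0.3,"ax":0,"ay":0,"az":0,"hand":0},{"dx":0,"dy":0,"dz":0.1,"ax":0,"ay":0,"az":0,"hand":0},{"dx":0,"dy":0,"dz":0,"ax":0,"ay":0,"az":0,"hand":0},{"dx":0,"dy":0,"dz":0,"ax":0,"ay":0,"az":0,"hand":0}]'
python3 -m inch '[{"dx":0,"dy":0,"dz":0.08,"ax":0,"ay":0,"az":0,"hand":0},{"dx":0,"dy":0,"dz":0.08,"ax":0,"ay":0,"az":0,"hand":0},{"dx":0,"dy":0,"dz":0,"ax":0,"ay":0,"az":0,"hand":0},{"dx":0,"dy":0,"dz":0,"ax":0,"ay":0,"az":0,"hand":0}]'
```

```text
time: 14.77
tool_pos: [0.506, -0.3288, 0.0564]
tcp_rot: [-0.121, 3.138, -0.001]
contact_force: [0.4, -0.3, -1.9]
opening: 0.0128
gripper_force: 45.0
time: 15.1
tool_pos: [0.507, -0.3293, 0.0538]
tcp_rot: [-0.121, 3.136, -0.004]
contact_force: [0.2, 1.1, 5.6]
opening: 0.013
gripper_force: 45.0
```

```bash
python3 -m inch '[{"dx":0,"dy":0,"dz":0.06,"ax":0,"ay":0,"az":0,"hand":0},{"dx":0,"dy":0,"dz":0,"ax":0,"ay":0,"az":0,"hand":0},{"dx":0,"dy":0,"dz":0,"ax":0,"ay":0,"az":0,"hand":0}]'
python3 - <<'E'
from h import *
np.set_printoptions(precision=4,suppress=True)
for n in("scene","side"):
    d=viewer.get_image(n);save(d,n+"8")
    print(n,[(round(q["p"],2),np.round(q["centre"][::-1]),atz(d,q["centre"][::-1],.004)) for q in models.spot_point("clip_a",d)[:5] if q["p"]>.3])
E
```

```text
time: 15.35
tool_pos: [0.507, -0.3293, 0.0537]
tcp_rot: [-0.121, 3.135, -0.004]
contact_force: [-2.2, 2.9, 13.3]
opening: 0.0128
gripper_force: 45.0
scene [(0.89, array([324., 179.]), array([0.5749, 0.0481, 0.004 ])), (0.73, array([458., 268.]), array([ 0.51  , -0.3259,  0.004 ])), (0.7, array([299., 158.]), array([0.6013, 0.1421, 0.004 ])), (0.53, array([276., 179.]), array([0.5087, 0.1465, 0.004 ]))]
side [(0.96, array([292., 226.]), array([0.576 , 0.0339, 0.004 ])), (0.92, array([293., 248.]), array([0.572 , 0.1195, 0.004 ])), (0.71, array([312., 150.]), array([ 0.5101, -0.3441,  0.004 ])), (0.67, array([312., 153.]), array([ 0.5074, -0.3266,  0.004 ]))]
```

The clip stands firmly on the tray floor. I'll unload, open and rise.

```bash
python3 -m inch '[{"dx":0,"dy":0,"dz":-0.12,"ax":0,"ay":0,"az":0,"hand":0},{"dx":0,"dy":0,"dz":0,"ax":0,"ay":0,"az":0,"hand":0.3},{"dx":0,"dy":0,"dz":0,"ax":0,"ay":0,"az":0,"hand":0.3},{"dx":0,"dy":0,"dz":0,"ax":0,"ay":0,"az":0,"hand":0.3},{"dx":0,"dy":0,"dz":-0.3,"ax":0,"ay":0,"az":0,"hand":0.3},{"dx":0,"dy":0,"dz":-0.8,"ax":0,"ay":0,"az":0,"hand":0.3},{"dx":0,"dy":0,"dz":-1,"ax":0,"ay":0,"az":0,"hand":0.3},{"dx":0,"dy":0,"dz":-1,"ax":0,"ay":0,"az":0,"hand":0.3},{"dx":0,"dy":0,"dz":-1,"ax":0,"ay":0,"az":0,"hand":0.3},{"dx":0,"dy":0,"dz":-0.6,"ax":0,"ay":0,"az":0,"hand":0.3},{"dx":0,"dy":0,"dz":0,"ax":0,"ay":0,"az":0,"hand":0.3},{"dx":0,"dy":0,"dz":0,"ax":0,"ay":0,"az":0,"hand":0.3},{"dx":0,"dy":0,"dz":0,"ax":0,"ay":0,"az":0,"hand":0.3}]'
python3 - <<'E'
from h import *
np.set_printoptions(precision=4,suppress=True)
a=cv2.imread("pics/scene0.png")[:,:,::-1].astype(int)
for n in("scene","side","wrist"):
    d=viewer.get_image(n);save(d,n+"9")
    for l in("clip_a","coupon_a","marker","sander","spare_clip"):
        print(n,l,[(round(q["p"],2),np.round(q["centre"][::-1]),atz(d,q["centre"][::-1],.014)[:2]) for q in models.spot_point(l,d)[:4] if q["p"]>.3])
    if n=="wrist":
        im=d["image"]
        for z,nm in((.004,"foot"),(.06,"top")):
            print(nm,proj(d,[.507,-.3293,z]))
        g=cv2.cvtColor(im,cv2.COLOR_RGB2GRAY)
E
```

```text
time: 16.63
tool_pos: [0.505, -0.3281, 0.1921]
tcp_rot: [0.121, -3.137, -0.003]
contact_force: [0.2, 0.1, -0.7]
opening: 0.0285
gripper_force: 0.0
scene clip_a [(0.75, array([301., 158.]), array([0.5944, 0.1323])), (0.7, array([459., 268.]), array([ 0.5038, -0.3266])), (0.64, array([325., 176.]), array([0.5742, 0.0456])), (0.44, array([322., 180.]), array([0.5596, 0.0432]))]
scene coupon_a [(0.57, array([308., 194.]), array([0.5048, 0.0501])), (0.5, array([326., 222.]), array([ 0.4566, -0.0326])), (0.47, array([275., 181.]), array([0.4944, 0.1389]))]
scene marker [(0.48, array([232., 175.]), array([0.4522, 0.2421]))]
scene sander [(0.48, array([395., 312.]), array([ 0.3481, -0.2595]))]
scene spare_clip [(0.61, array([260., 133.]), array([0.6172, 0.2844]))]
side clip_a [(0.82, array([288., 250.]), array([0.5846, 0.1359])), (0.79, array([292., 225.]), array([0.5728, 0.0401])), (0.54, array([314., 152.]), array([ 0.5012, -0.3142]))]
side coupon_a [(0.7, array([313., 250.]), array([0.5167, 0.1395])), (0.69, array([334., 206.]), array([ 0.4491, -0.0372])), (0.43, array([318., 226.]), array([0.4987, 0.0449]))]
side marker [(0.54, array([336., 286.]), array([0.4618, 0.2597]))]
side sander [(0.58, array([359., 164.]), array([ 0.3534, -0.2459]))]
side spare_clip [(0.75, array([290., 247.]), array([0.5799, 0.1257])), (0.43, array([271., 297.]), array([0.6237, 0.2911]))]
wrist clip_a [(0.87, array([623., 256.]), array([0.571 , 0.0415])), (0.69, array([321., 176.]), array([ 0.5024, -0.3267]))]
wrist coupon_a [(0.76, array([589., 156.]), array([ 0.4567, -0.0346])), (0.51, array([634., 214.]), array([0.5189, 0.0367]))]
wrist marker []
wrist sander [(0.9, array([400.,  44.]), array([ 0.3598, -0.2581]))]
wrist spare_clip []
foot [318.2121 178.4964]
top [318.1055 190.1053]
```

Run:
```python
from h import *
np.set_printoptions(precision=4,suppress=True)
obs=[]
d=viewer.get_image("wrist");im=d["image"]
g=cv2.cvtColor(im,cv2.COLOR_RGB2GRAY); x0,y0=280,140
c=cv2.resize(g[y0:240,x0:360],None,fx=6,fy=6,interpolation=cv2.INTER_CUBIC)
h=cv2.HoughCircles(c,cv2.HOUGH_GRADIENT,1.2,40,param1=60,param2=18,minRadius=30,maxRadius=65)
if h is not None:
    for u,v,r in h[0][:4]:
        p=(x0+u/6,y0+v/6); print(p,"r",r/6,"@.06",atz(d,p,.06),"@.066",atz(d,p,.066))
for z in(.06,.066): print(z,proj(d,[.507,-.3293,z]),proj(d,[.507,-.3223,z])[0])
for q in models.regions_of("clip_a",d)[:3]:
    if q["p"]>.3: print(round(q["p"],2),q["rect"])
R=cv2.Rodrigues(np.array([0,0,.076]))[0]
for n,pt in(("foot",[[sx*.037,sy*.022,.007] for sx in(-1,1) for sy in(-1,1)]),):
    print(n,[proj(d,np.array([.507,-.3293,0])+R@np.array(p)).round(1) for p in pt])
e=g[140:240,270:370]; 
print(np.round(g[150:236:3,300:338:2]))
```

```text
(np.float32(318.7), np.float32(188.90001)) r 6.7000003 @.06 [ 0.5058 -0.3288  0.06  ] @.066 [ 0.5043 -0.3289  0.066 ]
(np.float32(315.1), np.float32(158.9)) r 9.599999 @.06 [ 0.4766 -0.3345  0.06  ] @.066 [ 0.4757 -0.3345  0.066 ]
(np.float32(335.7), np.float32(237.70001)) r 7.6800003 @.06 [ 0.5556 -0.3076  0.06  ] @.066 [ 0.5531 -0.3081  0.066 ]
(np.float32(321.3), np.float32(154.9)) r 6.44 @.06 [ 0.4723 -0.3289  0.06  ] @.066 [ 0.4715 -0.329   0.066 ]
0.06 [318.1178 190.0764] 325.22161616251657
0.066 [318.1039 191.5653] 325.3433101489443
0.6 [318.8, 179.5, 39.2, 70.4]
0.56 [622.4, 247.9, 34.3, 47.8]
foot [array([298.5, 146.5]), array([338. , 146.5]), array([299.5, 209.9]), array([336.9, 209.9])]
[[162 162 163 131  62  61  44  18  19  60  24  19  67  79  85 103 154 164
  162]
 [147 147 148 131 117 116  80  30  30  61  32  31 103 117  99 106 145 154
  158]
 [156 142 143 137 120 117  78  28  30  76  33  30 104 118 103 106 116 119
  117]
 [160 156 142 137 119 115  74  28  38  83  34  27 104 116 107 107 117 119
  119]
 [159 156 141 133 116 102  63  24  30  81  36  25 103 119 104 105 116
[... 1256 characters left out ...]
 122 118 118 114 101  96 108 107 117 114 113
   91]
 [108 108  99 109 109 108 105 107 107 105 105 107 109 109 107 107 100 102
  101]
 [106 106 106 104 104 104 104 105 104 104 103 105 105 106 105 105 103 103
  103]
 [105 106 105 105 104 104 105 104 104 105 106 106 107 106 106 106 102 104
  104]
 [107 106 105 105 106 105 105 104 104 105 106 106 107 107 106 105 104 106
  103]
 [ 83  80  77  77  78  77  78  78  78  73  71  74  72  71  71  70  71  69
   67]
 [ 62  62  61  61  63  61  63  62  61  62  62  65  59  63  60  63  62  62
   61]
 [ 63  65  65  65  65  65  64  64  65  67  65  66  68  69  70  72  73  72
   73]
 [120 120 120 120 122 126 126 124 125 123 122 122 123 129 127 126 125 127
  125]]
```

The post top sits directly over the foot, so the clip is upright and centred in the tray. The drawn coupon is on the apron, and the bystanders are where they were. Handing in.

```bash
python3 -c "from workcell import job;print(job.job_done())"
```

```text
the job is handed in; nothing more can be done
None
```

I handed the job in: the right-hand clip was the weak one (its coupon slid at a steady 5 N). Its coupon is out on the front apron and the clip stands upright in the grey tray; of the two clips left in their pockets, I pulled the middle one (it held at 10 N) but never the left, which I took to be good because only one is weak.

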